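# Third hand for mounting a plate hook on the jig fence

### The job

Swing the lever of the screw feeder all the way to its stop and let it spring back, so that a screw is ready for me. Then take the heavy steel plate hook from the crate lid, stand it upright on the jig's board with its square plate flat against the sprung wooden fence, in the gap between the two strips, and push steadily with about 10 newtons, so that the fence is pushed about half-way back and never to the end of its travel. Be my third hand: finish while still holding it pressed like that, so that I can screw it on from behind, and leave the other things on the lid where they are.

Things in the scene. Friction and masses are not known exactly. Their poses are not given: they have to be found in the camera images.
- hook_center (a point): Plate hook, bare steel, 0.34-0.5 kg, standing on the lid. Bar on edge along x, 12 mm thick (y), 34 high; at its +x end a square plate 64 wide (y), 60 high, 6 thick; at its -x end the last 12 mm turn up to 60 high. Point: mid-length, mid-thickness, 17 mm above the underside; the plate's flat outer face is 45 mm away along +x, the upturned end's outer face 45 mm along -x. z up.
- hook_plate (a point): Point on the flat outer face of the hook's square plate, on the centre line, 17 mm above the underside; axes as hook_center.
- lid: Fixed teak crate lid, a flat board 300 x 260 mm, 12 mm thick, lying on the table; hook and bystanders stand on it. Origin at the centre of its underside.
- fence_face (a point): Middle of the front face of the jig's pale wooden fence (170 mm wide, 50 high, 15 thick), at the level of the board's top; moves with the fence. x: push direction (the way the fence slides), y along the fence, z up. Two dark wooden strips 16 mm wide stand out 8 mm from the face, centred at y = -50 and +50 mm: a gap of 84 mm between them.
- jig: Fixed jig: dark wooden board 190 (x) x 180 mm, 12 mm thick, the sprung fence across it and an aluminium backstop 62 mm high at its +x edge. Origin at the centre of the board's underside; the unpushed fence face is at x = +15 mm, so the board reaches 110 mm in front of it.
- fence (a joint): How far the fence is pushed back, m: 0 at rest, 0.024 at the end of its travel. The spring pushes back with 2 N at rest, growing by 0.65 N per mm: about 6 N at 6 mm, 10 N at 12 mm, 14 N at 18 mm.
- feeder_lever (a joint): Swing angle of the feeder's steel lever, rad: 0 at rest, 1.0 at its stop; it turns counter-clockwise seen from above. A spring brings it back when let go; at the peg the stop takes about 2.5 N to reach.
- lever_peg (a point): Upright round steel peg at the lever's end, 12 mm across; this point is its mid-height, 18 mm below its top and 17 mm above the lever bar. It is 75 mm from the pivot axis.
- feeder: Screw feeder: fixed grey box 120 (x) x 80 x 55 mm, lever on top, a small steel screw outlet on its -x side (towards the robot). Origin at the centre of its underside.
- lever_pivot (a point): Point on the lever's vertical turning axis, at the peg's mid-height; fixed to the feeder. x, y are along the feeder's length and width, z up; at half swing the lever points along -x.
- puller: Chrome valve stem puller, T-shaped, 80 x 60 x 12 mm, lying on the lid. A bystander; origin at the centre of its underside.
- stem: Green rubber valve stem, 25 mm across, 42 mm high, standing on the lid. A bystander; origin at the underside.
- gauge: Steel pencil tire gauge, 114 x 14 x 14 mm, lying on the lid. A bystander; origin at the underside.
- adapter1: Orange plastic presta adapter, 12 mm across, 18 mm high, standing on the lid. A bystander; origin at the underside.
- adapter2: The other orange presta adapter, the same size. A bystander.
- fourway: Brass four-way valve tool, a flat cross 50 x 50 x 9 mm, lying on the lid. A bystander; origin at the underside.
- wire_hook: A thin hook bent from 6 mm steel wire, 75 mm long, lying flat on the lid. A bystander, not the hook to mount; origin at the underside.
Not all that is in view belongs to the job. What is shaped like the part that bears hook_center but blue, orange or red is not meant.

How it is judged:
By the outcome, as a careful person would: the job done as asked, in the order asked, and still so for the second after the job is handed in, while the arm keeps its last pose, push and grip.
It also fails if it takes over 64 s, if anything falls off the work surface, if the arm or the gripper's body presses on something with over 40 N, if the wrist force passes 120 N, or if a joint passes its speed limit or range.

### The arm

A 6-joint arm with a two-finger parallel gripper is mounted at the origin on the work surface. World frame = base frame: x ahead of the robot, y to its left, z up, the work surface at z = 0. Lengths are in m, angles in degrees, forces in N, time in s.
With the tool pointing down it reaches from about 0.3 to 0.825 m from the base axis. Payload 5.4 kg.
Tool frame: the origin (TCP) lies midway between the tips of the shut fingers; the grasp point (between the pads) lies 19 mm behind it; z points along the fingers, y is the line along which they close (so a half turn about z gives the same grasp; the last joint's range is limited). The gripper opens to 92 mm and grips with 3 to 60 N. Pads are 20 mm wide; open, the fingers measure 128 mm over their backs; the gripper's body (75 mm by 189 mm) begins 69 mm behind the grasp point.
Start: joints at [-85.72, 9.076, 91.501, -0, 79.423, -12.038], TCP at [0.162, -0.552, 0.187] pointing down, gripper open.
Joint ranges: [-166.64, 166.64], [-54.1, 131.32], [10.49, 154.53], [-73.88, 253.88], [9.74, 151.15], [-171.62, 171.62]. Speed limits (degrees/s): [147.25, 147.25, 180, 180, 180, 180].

### API

Orientations are given as a 3x3 rotation matrix whose columns are the frame's x, y, z axes.
In Python, from cell import read_state, get_image, job_done gives the robot as it stands.
- The arm moves only by the tool apply_moves, never from a script. Its argument "moves" is text: rows parted by semicolons, each of 7 numbers parted by spaces: the closure, from 0 (fully open) to 1 (shut), then the shift along the tool's x, y, z normalised to -1 to 1, where 1 is 80 mm, then the turn, a rotation vector about the tool's x, y, z normalised to -1 to 1, where 1 is 2 pi rad. A call has 1 to 10 rows; each row is the pose to reach, as a shift and turn from the pose commanded when the call began, along the tool's axes at that moment, turning the shorter way round; what a row does not reach only later rows make up. A row lasts 1/8 s, in which the tool goes at most 62.5 mm and 10.7 degrees, less where a joint would pass 70% of its speed; a pose out of reach is approached as far as the arm can. A call with a number of a shift or a turn outside -1 to 1 is refused whole. A call with a gripper value outside its range is refused whole. The fingers move at their own pace and stop on an object; "grip_force" is the grip in N (left out, the last holds). Time passes only in rows, so rows that repeat a pose let the fingers close. It gives the time, the measured TCP pose, the force, the opening and the grip force at its end, in the units of the state.
- read_state(): the state, without advancing time (a new reading comes with each control period).
- get_image(name): name is "side" or "top" or "wrist"; returns a dict with "pixels" (400x640x3 uint8, red, green, blue), "fx", "fy", "cx", "cy" (pixels), "rvec" (rotation vector, rad) and "tvec" (3), from world to camera coordinates, as OpenCV has them. Camera axes: x right, y down, z forward; pixel columns grow to the right and rows downward; lengths in m; the calibration is good to about 2 mm. A picture is of the moment at which its call begins. There is no depth.
- job_done(): hands the job in; it is judged then, once.
The state is a dict: "t": time; "joints": joint angles; "joint_vel": joint speeds; "joint_torque": joint torques, N m; "position": TCP position; "ee_rot": TCP orientation; "ft_force": force on the tool from outside, world axes, zero at the start; "moment": the same for the moment, N m; "opening": finger opening in m; "grasp_force": force on a finger pad.
Only numpy, scipy, OpenCV 4.12 (cv2) and the standard library are available. Lean on these libraries where they do the work, as an engineer would, in place of code of your own. Each camera call takes 0.05 s, during which the arm holds its last target. There are 200 camera calls.

## Working session

There is one attempt and no reset: what is moved stays moved. The work goes in short steps, Python scripts to look and compute and a tool call to move; the robot and the scene stay as the last step left them, time stands still between calls to the robot, and variables do not carry over. Pictures are saved under pics/ and viewed, at most 10 in all, crops included, and the job is handed in when it is done.

Besides the shell and the picture viewer there is one more tool, called as name(argument=value, ...), one argument or row to a line, values as JSON. apply_moves: Moves the arm, as the interface text tells. Scaled input: -1 to 1 covers 80 mm each way for a shift and 2 pi rad each way for a turn. Its arguments: {"type":"object","properties":{"moves":{"type":"string"},"grip_force":{"type":"number"}},"required":["moves"]}

```bash
mkdir -p pics; ls; python3 - <<'E'
from cell import *
import cv2,json
s=read_state();print(s)
for n in ("top","side"):
    d=get_image(n);cv2.imwrite(f"pics/{n}0.png",d["pixels"][:,:,::-1]);print(n,d["fx"],d["fy"],d["cx"],d["cy"],d["rvec"],d["tvec"])
E
```

```text
pics
{'t': 0.0, 'joints': array([-8.57214553e+01,  9.11429616e+00,  9.15723892e+01, -1.26402424e-03,
        7.94248906e+01, -1.20385625e+01]), 'joint_vel': array([-0.00187603, -0.02382669, -0.05868784, -0.0418001 ,  0.07098059,
       -0.07281049]), 'joint_torque': array([ 6.70872305e-04, -3.85565472e+01, -3.22108805e+01,  7.02258688e-02,
        3.77202197e-02, -1.24736143e-04]), 'position': array([ 0.16146024, -0.55113849,  0.18600098]), 'ee_rot': array([[ 9.59720338e-01,  2.80957018e-01, -1.66910071e-04],
       [ 2.80956804e-01, -9.59718453e-01,  1.94032090e-03],
       [ 3.84960098e-04, -1.90905995e-03, -9.99998104e-01]]), 'ft_force': array([0.11621646, 0.20463018, 0.30884737]), 'moment': array([-0.00957951,  0.02514304,  0.00718643]), 'grasp_force': 0.0, 'opening': 0.09184101141634067}
top 479.26225654954106 479.26225654954106 316.70225390645703 203.85740908115835 [ 2.18371446 -2.11877883  0.14703435] [0.05997647 0.48336937 1.18808773]
side 427.22972996475085 427.22972996475085 313.7809647371446 199.15742107637965 [ 2.14071605 -0.15891826  0.06176268] [-0.44551092  0.1244419   1.01275288]
```

View pics/top0.png

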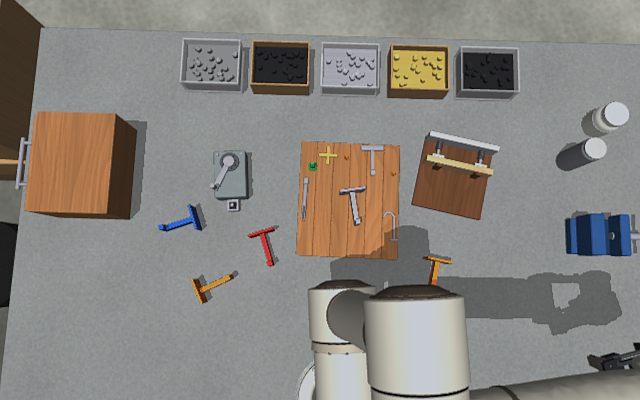

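View pics/side0.png

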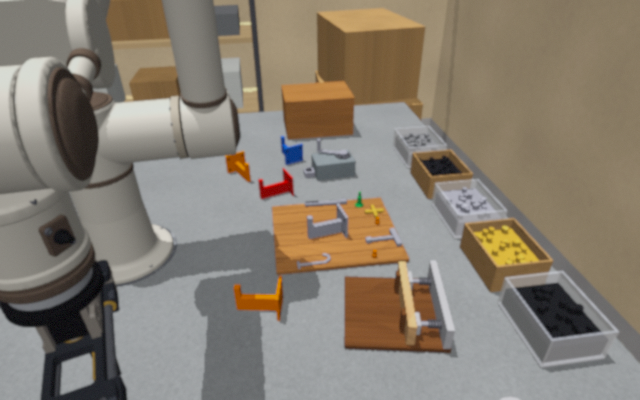

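Top view: the feeder is near (231,175) with its lever pivot at about (228,160) and the peg end at about (214,187). The lid spans (300,142) to (400,258). The steel hook has its plate near (352,190) and its tail near (357,222). The jig is at about (455,175), with the fence at about (460,165). I'll zoom in for accurate pixels.

```bash
cat > h.py <<'E'
import numpy as np,cv2
from cell import *
def ray(d,u,v):
    R=cv2.Rodrigues(np.array(d["rvec"]))[0];t=np.array(d["tvec"])
    return -R.T@t, R.T@np.array([(u-d["cx"])/d["fx"],(v-d["cy"])/d["fy"],1])
def onz(d,u,v,z):
    c,r=ray(d,u,v);return c+r*(z-c[2])/r[2]
def proj(d,p):
    return cv2.projectPoints(np.array(p,float).reshape(-1,1,3),np.array(d["rvec"]),np.array(d["tvec"]),np.array([[d["fx"],0,d["cx"]],[0,d["fy"],d["cy"]],[0,0,1]]),None)[0][:,0]
def tri(d1,p1,d2,p2):
    c1,r1=ray(d1,*p1);c2,r2=ray(d2,*p2)
    k=np.linalg.lstsq(np.c_[r1,-r2],c2-c1,rcond=None)[0]
    a=c1+r1*k[0];b=c2+r2*k[1];return (a+b)/2,np.linalg.norm(a-b)
E
python3 - <<'E'
import cv2,numpy as np
a=cv2.imread("pics/top0.png");b=cv2.imread("pics/side0.png")
def c(i,x,y,w,h,k): return cv2.resize(i[y:y+h,x:x+w],(w*k,h*k),interpolation=cv2.INTER_CUBIC)
m=np.zeros((600,800,3),np.uint8)
def put(im,x,y): m[y:y+im.shape[0],x:x+im.shape[1]]=im
put(c(a,200,140,60,75,4),0,0)       # feeder 240x300
put(c(a,325,175,50,60,5),245,0)     # hook 250x300
put(c(a,408,127,95,75*1,3),500,0)    # jig 285x225
put(c(b,300,130,60,60,4),0,305)
put(c(b,300,200,55,45,5),245,305)
put(c(b,340,255,120,98,2),525,305)
cv2.imwrite("pics/m1.png",m)
E
```

```text
(no output)
```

View pics/m1.png

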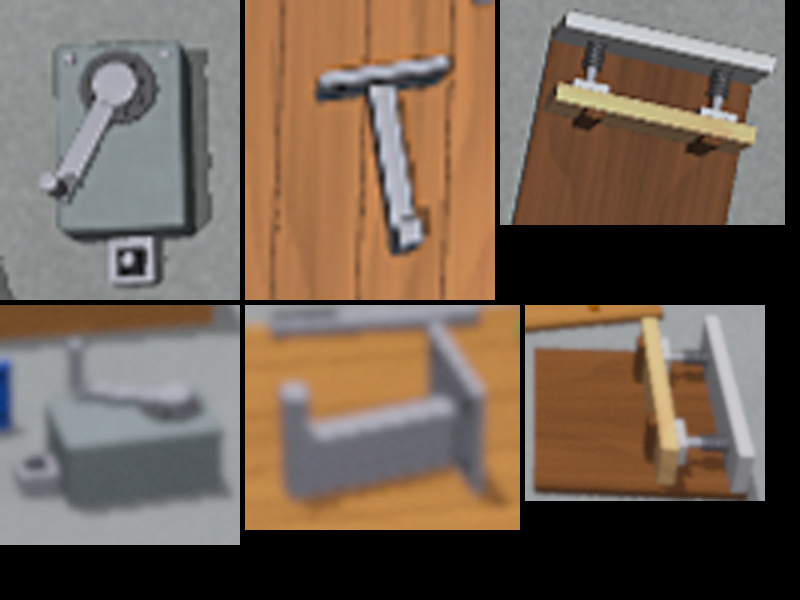

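Montage:
- **Feeder:** pivot disk at top px (229.5,161.3), peg top at (211.8,185.5) and base at (216,187). In the side view the peg top is at (319,140) and its base at (319,152.5).
- **Hook:** plate top edge runs (339.6,192) to (366,187.4), and the tail tip is at (358,220).
- **Jig:** fence top runs (427,160) to (492,173).

```bash
python3 - <<'E'
from h import *
np.set_printoptions(precision=4,suppress=True)
T=get_image("top");S=get_image("side")
print("camT",ray(T,0,0)[0],"camS",ray(S,0,0)[0])
for n,u,v,z in [("fTL",213.75,150.5,.055),("fTR",245.5,150,.055),("fBL",215,198.8,.055),("pivot",229.5,161.2,.062),
 ("pegtop",211.8,185.5,.097),("plL",339.6,192,.072),("plR",366,187.4,.072),("bar+",352,192.6,.046),("bar-",357,219.4,.046),("tail",358,220.2,.072),
 ("lidTL",301,142,.012),("lidTR",399.5,146,.012),("lidBL",296,256,.012),("lidBR",398,259.5,.012)]:
    print(n,onz(T,u,v,z))
print("peg",tri(T,(211.8,185.5),S,(319,140)),"pegbase",tri(T,(216,187.),S,(319,152.5)))
im=cv2.cvtColor(T["pixels"],cv2.COLOR_RGB2HSV)
def rect(m,name,x0,y0,x1,y1,z):
    k=np.zeros_like(m);k[y0:y1,x0:x1]=m[y0:y1,x0:x1]
    c=max(cv2.findContours(k,cv2.RETR_EXTERNAL,cv2.CHAIN_APPROX_NONE)[0],key=cv2.contourArea)
    b=cv2.boxPoints(cv2.minAreaRect(c));print(name,cv2.contourArea(c))
    for p in b: print("  ",p,onz(T,*p,z))
rect(cv2.inRange(im,(15,60,150),(35,200,255)),"fence",410,140,510,190,.062)
rect(cv2.inRange(im,(0,60,40),(18,220,150)),"board",405,130,510,225,.012)
for u,v in [(427,155),(445,200),(460,163),(460,168),(350,160)]: print(im[v,u])
E
```

```text
camT [0.3162 0.073  1.2424] camS [ 0.3447 -0.8377  0.6474]
fTL [0.607  0.3397 0.055 ]
fTR [0.6107 0.2593 0.055 ]
fBL [0.4833 0.3293 0.055 ]
pivot [0.5789 0.297  0.062 ]
pegtop [0.5097 0.3299 0.097 ]
plL [0.5073 0.0188 0.072 ]
plR [ 0.5208 -0.0463  0.072 ]
bar+ [ 0.511  -0.0138  0.046 ]
bar- [ 0.4433 -0.0277  0.046 ]
tail [ 0.4386 -0.028   0.072 ]
lidTL [0.6475 0.1209 0.012 ]
lidTR [ 0.6446 -0.139   0.012 ]
lidBL [0.3483 0.1234 0.012 ]
lidBR [ 0.3472 -0.1371  0.012 ]
peg (array([0.5119, 0.3303, 0.0948]), np.float64(0.0034674671224595673)) pegbase (array([0.5132, 0.3288, 0.0538]), np.float64(0.0006320560209221385))
fence 301.5
   [425.9045 159.7472] [ 0.5978 -0.1971  0.062 ]
   [427.3033 153.6854] [ 0.6135 -0.2006  0.062 ]
   [493.1797 168.8876] [ 0.5795 -0.3662  0.062 ]
   [491.7809 174.9494] [ 0.5639 -0.3624  0.062 ]
board 3280.0
   [410.1797 203.8876] [ 0.4915 -0.1677  0.012 ]
   [424.9606 139.8371] [ 0.6634 -0.2061  0.012 ]
   [495.3651 156.0842] [ 0.6252 -0.3912  0.012 ]
   [480.5842 220.1348] [ 0.4546 -0.3496  0.012 ]
[ 18 101 156]
[ 11 142 115]
[ 24  85 204]
[ 15 111 106]
[ 13 143 144]
```

apply_moves(
  moves="1 0 0 -0.9 0 0 0.0453;1 0 0 -0.9 0 0 0.0453;1 0 0 -0.9 0 0 0.0453",
  grip_force=20,
)

```text
t: 0.57
position: [0.1616, -0.5524, 0.26]
ee_rot: [[1.0, 0.001, 0.0], [0.001, -1.0, -0.002], [0.0, 0.002, -1.0]]
ft_force: [0.5, 1.1, 0.4]
opening: 0.0642
grasp_force: 0.0
```

apply_moves(
  moves="1 0.9 -1 0 0 0 0;1 0.9 -1 0 0 0 0;1 0.9 -1 0 0 0 0",
)

```text
t: 0.95
position: [0.235, -0.4693, 0.2576]
ee_rot: [[1.0, 0.006, -0.0], [0.006, -1.0, 0.003], [-0.0, -0.003, -1.0]]
ft_force: [0.1, -0.1, 0.5]
opening: 0.034
grasp_force: 0.0
```

apply_moves(
  moves="1 0.9 -1 0 0 0 0;1 0.9 -1 0 0 0 0;1 0.9 -1 0 0 0 0",
)

```text
t: 1.32
position: [0.3062, -0.3905, 0.258]
ee_rot: [[1.0, 0.004, -0.001], [0.004, -1.0, 0.001], [-0.001, -0.001, -1.0]]
ft_force: [-0.4, -0.8, -0.6]
opening: 0.004
grasp_force: 0.0
```

apply_moves(
  moves="1 0.9 -1 0 0 0 0;1 0.9 -1 0 0 0 0;1 0.9 -1 0 0 0 0",
)

```text
t: 1.7
position: [0.3779, -0.3114, 0.2582]
ee_rot: [[1.0, 0.004, -0.001], [0.004, -1.0, 0.001], [-0.001, -0.001, -1.0]]
ft_force: [-0.4, -1.0, 0.0]
opening: 0.0003
grasp_force: 0.0
```

apply_moves(
  moves="1 0 -1 0 0 0 0;1 0 -1 0 0 0 0;1 0 -1 0 0 0 0",
)

```text
t: 2.08
position: [0.377, -0.2328, 0.259]
ee_rot: [[1.0, 0.0, -0.0], [0.0, -1.0, -0.001], [-0.0, 0.001, -1.0]]
ft_force: [0.5, -1.0, -1.1]
opening: 0.0006
grasp_force: 0.0
```

apply_moves(
  moves="1 0 -1 0 0 0 0;1 0 -1 0 0 0 0;1 0 -1 0 0 0 0",
)

```text
t: 2.45
position: [0.3776, -0.1528, 0.2591]
ee_rot: [[1.0, 0.001, 0.0], [0.001, -1.0, -0.001], [0.0, 0.001, -1.0]]
ft_force: [0.0, 0.1, -0.4]
opening: 0.0002
grasp_force: 0.0
```

apply_moves(
  moves="1 0 -1 0 0 0 0;1 0 -1 0 0 0 0;1 0 -1 0 0 0 0",
)

```text
t: 2.82
position: [0.3779, -0.0728, 0.2591]
ee_rot: [[1.0, 0.001, 0.0], [0.001, -1.0, -0.001], [0.0, 0.001, -1.0]]
ft_force: [0.2, -1.2, -1.4]
opening: 0.0004
grasp_force: 0.0
```

apply_moves(
  moves="1 0 -1 0 0 0 0;1 0 -1 0 0 0 0;1 0 -1 0 0 0 0",
)

```text
t: 3.2
position: [0.3779, 0.0072, 0.259]
ee_rot: [[1.0, 0.001, -0.0], [0.001, -1.0, -0.001], [-0.0, 0.001, -1.0]]
ft_force: [0.5, -0.4, -0.5]
opening: 0.0004
grasp_force: 0.0
```

apply_moves(
  moves="1 0 -1 0 0 0 0;1 0 -1 0 0 0 0;1 0 -1 0 0 0 0",
)

```text
t: 3.58
position: [0.378, 0.0872, 0.2589]
ee_rot: [[1.0, 0.0, -0.0], [0.0, -1.0, -0.001], [-0.0, 0.001, -1.0]]
ft_force: [0.5, 0.2, -1.4]
opening: 0.0006
grasp_force: 0.0
```

apply_moves(
  moves="1 0 -1 0 0 0 0;1 0 -1 0 0 0 0;1 0 -1 0 0 0 0",
)

```text
t: 3.95
position: [0.3781, 0.1671, 0.2588]
ee_rot: [[1.0, 0.0, -0.0], [0.0, -1.0, -0.001], [-0.0, 0.001, -1.0]]
ft_force: [0.2, -0.8, 0.9]
opening: 0.0007
grasp_force: 0.0
```

apply_moves(
  moves="1 0.85 -1 0 0 0 0;1 0.85 -1 0 0 0 0;1 0.85 -1 0 0 0 0",
)

```text
t: 4.32
position: [0.447, 0.247, 0.2579]
ee_rot: [[1.0, -0.001, -0.002], [-0.001, -1.0, -0.001], [-0.002, 0.001, -1.0]]
ft_force: [-0.8, -0.7, -0.7]
opening: 0.0
grasp_force: 0.0
```

apply_moves(
  moves="1 0.8 -1 0 0 0 0;1 0.8 -1 0 0 0 0;1 0.8 -1 0 0 0 0",
)

```text
t: 4.7
position: [0.5106, 0.3267, 0.2581]
ee_rot: [[1.0, -0.001, -0.001], [-0.001, -1.0, -0.001], [-0.001, 0.001, -1.0]]
ft_force: [0.4, -0.8, -0.0]
opening: 0.0005
grasp_force: 0.0
```

apply_moves(
  moves="1 0 -0.6 0.9 0 0 -0.0106;1 0 -0.6 0.9 0 0 -0.0106;1 0 -0.6 0.9 0 0 -0.0106;1 0 -0.6 0.9 0 0 -0.0106",
)

```text
t: 5.2
position: [0.5105, 0.3754, 0.1893]
ee_rot: [[0.998, 0.065, 0.003], [0.065, -0.998, 0.001], [0.003, -0.0, -1.0]]
ft_force: [0.7, 0.3, 1.5]
opening: 0.0006
grasp_force: 0.0
```

```bash
python3 - <<'E'
from h import *
np.set_printoptions(precision=4,suppress=True)
s=read_state();print(s["position"],s["joints"])
T=get_image("top");W=get_image("wrist");S=get_image("side")
import pickle;pickle.dump((T,W,S),open("a.pkl","wb"))
print(ray(W,0,0)[0])
m=np.zeros((600,800,3),np.uint8)
m[:400,:640]=W["pixels"]
m[400:600,:200]=cv2.resize(T["pixels"][140:205,195:260],(200,200))
m[400:600,210:410]=cv2.resize(S["pixels"][120:185,290:355],(200,200))
cv2.imwrite("pics/m2.png",m[:,:,::-1])
E
```

```text
[0.5105 0.3754 0.1893] [ 25.4389  17.4529  81.3924  -0.0364  80.9951 111.6975]
[0.5801 0.381  0.3873]
```

View pics/m2.png

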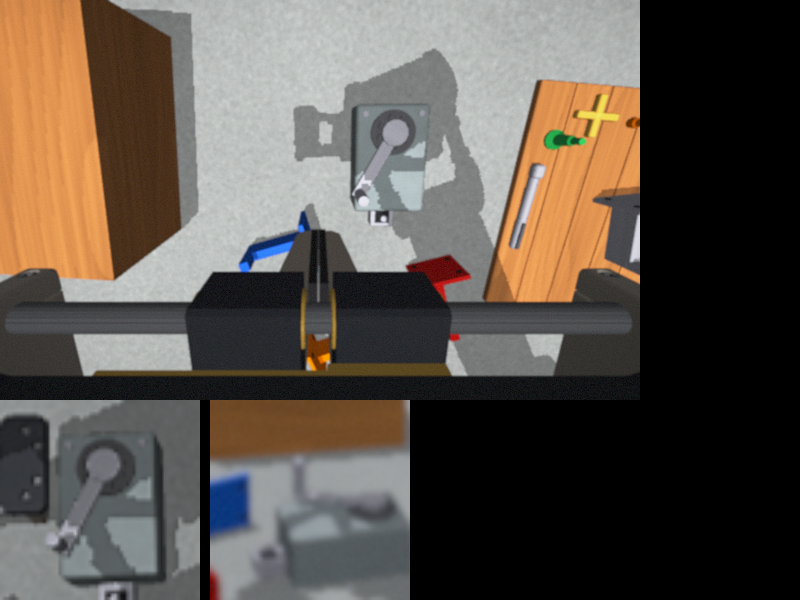

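Wrist view: the fingertips are at (318,232), the peg top at about (362,201) and the lever hub at (395,132). The lid is on the right, and the path down beside the peg is free.

```bash
python3 - <<'E'
from h import *
import pickle
np.set_printoptions(precision=4,suppress=True)
T,W,S=pickle.load(open("a.pkl","rb"))
print(onz(W,362,201,.096),onz(W,396,131,.066),tri(W,(362,201),S,(319,140)))
print("fTL",onz(W,356,105,.055),onz(W,430,106,.055))
print(proj(W,[.5105,.3754,.1893]))
E
```

```text
[0.5072 0.3317 0.096 ] [0.5778 0.2987 0.066 ] (array([0.5104, 0.3309, 0.0957]), np.float64(0.006581570796834826))
fTL [0.6017 0.342  0.055 ] [0.6058 0.2632 0.055 ]
[[319.5937 225.9965]]
```

apply_moves(
  moves="1 0 0 1 0 0 0;1 0 0 1 0 0 0;1 0 0 1 0 0 0",
)

```text
t: 5.72
position: [0.5087, 0.3757, 0.1064]
ee_rot: [[0.998, 0.067, -0.002], [0.067, -0.998, -0.001], [-0.002, 0.001, -1.0]]
ft_force: [-0.8, 0.2, -0.2]
opening: 0.0004
grasp_force: 0.0
```

apply_moves(
  moves="1 0 0 0.25 0 0 0;1 0 0 0.49 0 0 0;1 0 0 0.49 0 0 0",
)

```text
t: 6.1
position: [0.5079, 0.3755, 0.0655]
ee_rot: [[0.998, 0.067, -0.004], [0.067, -0.998, -0.002], [-0.004, 0.002, -1.0]]
ft_force: [-0.9, 0.6, 0.7]
opening: 0.0003
grasp_force: 0.0
```

apply_moves(
  moves="1 -0.02 0.14 0 0 0 0;1 -0.05 0.27 0 0 0 0;1 -0.09 0.38 0 0 0 0;1 -0.13 0.49 0 0 0 0;1 -0.15 0.6 0 0 0 0;1 -0.16 0.72 0 0 0 0;1 -0.16 0.72 0 0 0 0",
)

```text
t: 6.98
position: [0.5005, 0.3173, 0.068]
ee_rot: [[0.998, 0.066, 0.0], [0.066, -0.998, -0.0], [0.0, 0.0, -1.0]]
ft_force: [-2.2, 1.8, 2.7]
opening: 0.0002
grasp_force: 1.5
```

```bash
python3 - <<'E'
from h import *
s=read_state();print(s["position"],s["ft_force"])
T=get_image("top");W=get_image("wrist");S=get_image("side")
m=np.zeros((600,800,3),np.uint8)
m[:400,:640]=W["pixels"]
m[400:600,:200]=cv2.resize(T["pixels"][140:205,195:260],(200,200))
m[400:600,210:410]=cv2.resize(S["pixels"][120:185,290:355],(200,200))
cv2.imwrite("pics/m3.png",m[:,:,::-1])
E
```

```text
[0.50053442 0.31729102 0.0679635 ] [-2.15845322  1.84732269  2.69602398]
```

View pics/m3.png

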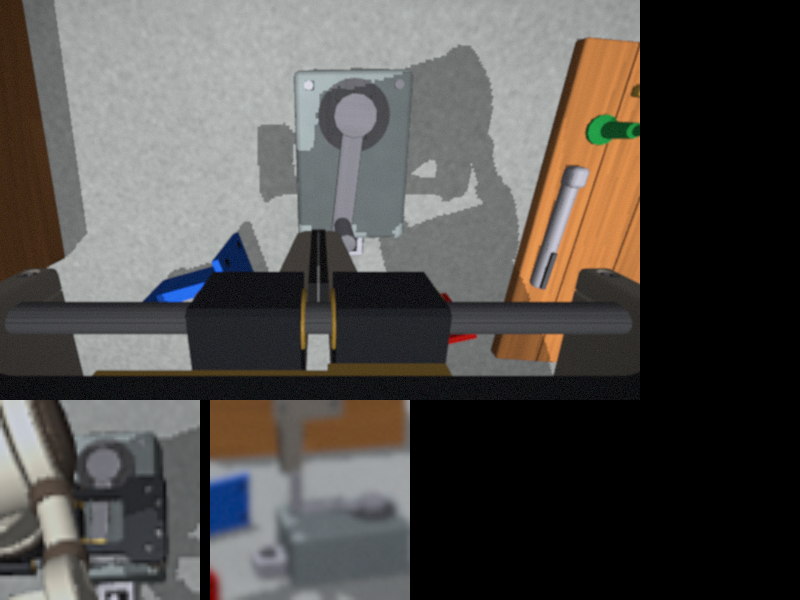

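The lever is near half swing and the peg (345,235) sits against the finger's side. I'll continue along the arc in steps towards the stop.

apply_moves(
  moves="1 0.04 0.05 -0.03 0 0 0;1 0.06 0.15 -0.03 0 0 0;1 0.08 0.24 -0.03 0 0 0;1 0.12 0.34 -0.03 0 0 0;1 0.16 0.43 -0.03 0 0 0;1 0.16 0.43 -0.03 0 0 0",
)

```text
t: 7.88
position: [0.516, 0.2838, 0.0702]
ee_rot: [[0.998, 0.066, 0.0], [0.066, -0.998, -0.0], [0.0, 0.0, -1.0]]
ft_force: [-1.5, 1.0, 2.3]
opening: 0.0004
grasp_force: 1.4
```

```bash
python3 - <<'E'
from h import *
s=read_state();print(s["position"],s["ft_force"])
W=get_image("wrist");S=get_image("side")
m=np.zeros((600,800,3),np.uint8)
m[:400,:640]=W["pixels"]
m[400:600,210:410]=cv2.resize(S["pixels"][120:185,290:355],(200,200))
cv2.imwrite("pics/m4.png",m[:,:,::-1])
E
```

```text
[0.51599037 0.28377578 0.07024662] [-1.48220669  0.97566163  2.31629061]
```

View pics/m4.png

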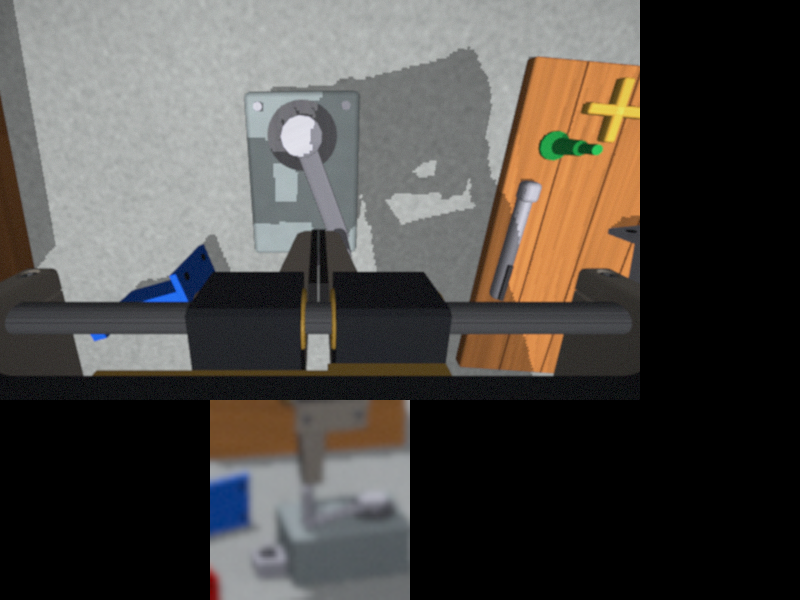

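apply_moves(
  moves="1 0.02 0.04 0 0 0 0;1 0.04 0.08 0 0 0 0;1 0.04 0.08 0 0 0 0",
)

```text
t: 8.35
position: [0.5193, 0.2781, 0.0702]
ee_rot: [[0.998, 0.067, 0.0], [0.067, -0.998, -0.0], [0.0, 0.0, -1.0]]
ft_force: [-2.1, 2.5, 1.8]
opening: 0.0004
grasp_force: 1.5
```

apply_moves(
  moves="1 0.005 0.012 0 0 0 0;1 0.01 0.025 0 0 0 0;1 0.01 0.025 0 0 0 0",
)

```text
t: 8.72
position: [0.5201, 0.2763, 0.0702]
ee_rot: [[0.998, 0.067, 0.0], [0.067, -0.998, -0.0], [0.0, 0.0, -1.0]]
ft_force: [-1.7, 1.4, 2.1]
opening: 0.0005
grasp_force: 1.5
```

apply_moves(
  moves="1 0.007 0.015 0 0 0 0;1 0.015 0.03 0 0 0 0;1 0.015 0.03 0 0 0 0",
)

```text
t: 9.1
position: [0.5215, 0.2739, 0.0702]
ee_rot: [[0.998, 0.067, -0.0], [0.067, -0.998, -0.0], [-0.0, 0.0, -1.0]]
ft_force: [-2.9, 1.6, 2.3]
opening: 0.0004
grasp_force: 1.5
```

apply_moves(
  moves="1 0.007 0.015 0 0 0 0;1 0.015 0.03 0 0 0 0;1 0.015 0.03 0 0 0 0",
)

```text
t: 9.48
position: [0.5227, 0.2725, 0.0704]
ee_rot: [[0.998, 0.067, -0.0], [0.067, -0.998, 0.002], [0.0, -0.002, -1.0]]
ft_force: [-2.7, 4.2, 1.9]
opening: 0.0006
grasp_force: 2.7
```

apply_moves(
  moves="1 0.007 0.015 0 0 0 0;1 0.015 0.03 0 0 0 0;1 0.015 0.03 0 0 0 0",
)

```text
t: 9.85
position: [0.5231, 0.2717, 0.0703]
ee_rot: [[0.998, 0.066, -0.002], [0.066, -0.998, 0.004], [-0.001, -0.004, -1.0]]
ft_force: [-4.9, 8.9, 3.7]
opening: 0.0003
grasp_force: 4.6
```

```bash
python3 - <<'E'
from h import *
W=get_image("wrist");T=get_image("top")
m=np.zeros((600,800,3),np.uint8)
m[:,:]=cv2.resize(W["pixels"][60:285,200:500],(800,600),interpolation=cv2.INTER_CUBIC)
cv2.imwrite("pics/m5.png",m[:,:,::-1])
E
```

```text
(no output)
```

View pics/m5.png

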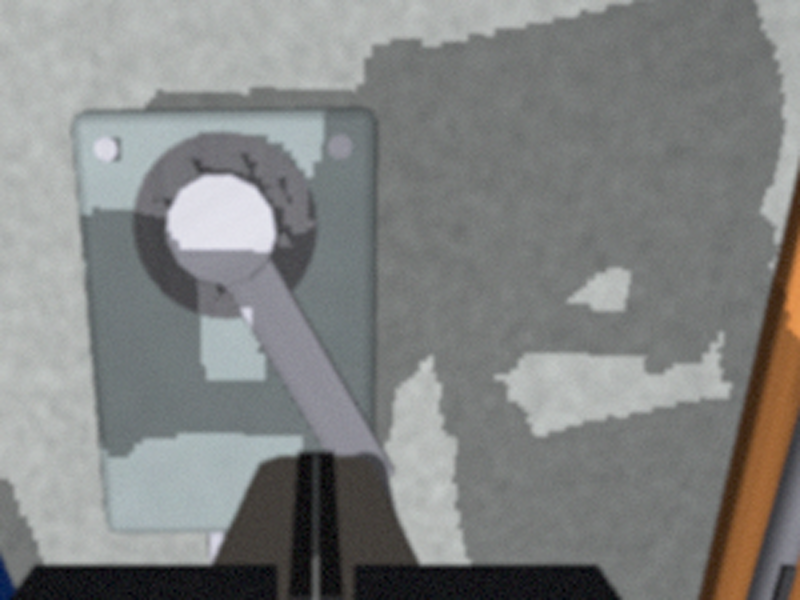

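The lever sits about 29° past half swing, reaction force jumped from about 2.5 to 10 N, and the finger stopped advancing: it is at the stop. I'll back out along the arc so it springs back, then lift.

apply_moves(
  moves="1 -0.08 -0.15 0 0 0 0;1 -0.15 -0.3 0 0 0 0;1 -0.22 -0.43 0 0 0 0;1 -0.27 -0.57 0 0 0 0;1 -0.27 -0.72 0 0 0 0;1 -0.25 -0.86 0 0 0 0;1 -0.22 -1 0 0 0 0",
)

```text
t: 10.82
position: [0.5009, 0.3484, 0.0697]
ee_rot: [[0.998, 0.067, -0.001], [0.067, -0.998, -0.001], [-0.001, 0.001, -1.0]]
ft_force: [0.0, -0.5, 0.1]
opening: 0.0007
grasp_force: 0.0
```

apply_moves(
  moves="1 0 -0.2 0 0 0 0;1 0 -0.35 0 0 0 0;1 0 -0.35 -0.5 0 0 0;1 0 -0.35 -1 0 0 0;1 0 -0.35 -1 0 0 0",
)

```text
t: 11.45
position: [0.5017, 0.3776, 0.1545]
ee_rot: [[0.998, 0.067, 0.007], [0.067, -0.998, 0.003], [0.007, -0.003, -1.0]]
ft_force: [0.9, -0.0, -0.9]
opening: 0.0006
grasp_force: 0.0
```

apply_moves(
  moves="0.45 0 0 -0.9 0 0 -0.022;0.45 0 0 -0.9 0 0 -0.022;0.45 0 0 -0.9 0 0 -0.022",
)

```text
t: 11.82
position: [0.4994, 0.3762, 0.2218]
ee_rot: [[0.979, 0.203, 0.0], [0.203, -0.979, 0.0], [0.0, 0.0, -1.0]]
ft_force: [-0.9, -0.4, -1.2]
opening: 0.0285
grasp_force: 0.0
```

```bash
python3 - <<'E'
from h import *
np.set_printoptions(precision=4,suppress=True)
import pickle
s=read_state();print(s["position"],s["joints"],s["ft_force"],s["opening"])
W=get_image("wrist");T=get_image("top");S=get_image("side")
pickle.dump((T,W,S),open("b.pkl","wb"))
m=np.zeros((600,800,3),np.uint8)
m[:400,:640]=W["pixels"]
m[400:600,210:410]=cv2.resize(S["pixels"][120:185,290:355],(200,200))
m[400:600,:200]=cv2.resize(T["pixels"][140:205,195:260],(200,200))
m[400:600,420:795]=cv2.resize(S["pixels"][190:270,270:420],(375,200))
cv2.imwrite("pics/m6.png",m[:,:,::-1])
E
```

```text
[0.4994 0.3762 0.2218] [ 25.9336  15.2843  80.3641  -0.0019  84.3466 104.2382] [-0.8902 -0.4226 -1.1658] 0.028548665110709023
```

View pics/m6.png

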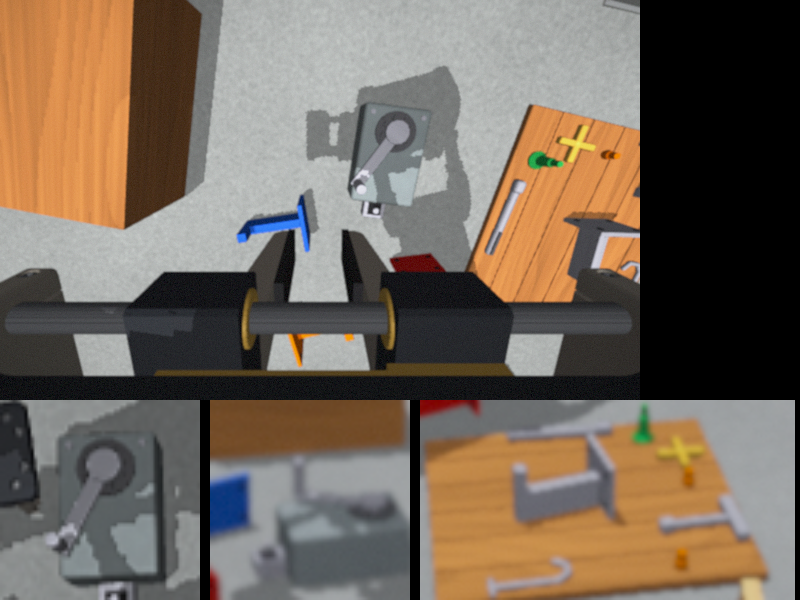

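The lever is back at rest (peg back at top px ~(212,186)). Now over to the hook, stopping about 60 mm behind it for a close look.

apply_moves(
  moves="0.45 -0.41 0.96 0 0 0 0;0.45 -0.41 0.96 0 0 0 0;0.45 -0.41 0.96 0 0 0 0",
)

```text
t: 12.35
position: [0.4821, 0.2929, 0.2206]
ee_rot: [[0.98, 0.201, -0.003], [0.201, -0.98, -0.001], [-0.003, 0.0, -1.0]]
ft_force: [-0.2, 0.1, 0.7]
opening: 0.0505
grasp_force: 0.0
```

apply_moves(
  moves="0.45 -0.41 0.96 0 0 0 0;0.45 -0.41 0.96 0 0 0 0;0.45 -0.41 0.96 0 0 0 0",
)

```text
t: 12.72
position: [0.4663, 0.2121, 0.2216]
ee_rot: [[0.979, 0.202, -0.001], [0.202, -0.979, 0.0], [-0.001, -0.0, -1.0]]
ft_force: [-0.8, 0.4, -0.2]
opening: 0.0507
grasp_force: 0.0
```

apply_moves(
  moves="0.45 -0.41 0.96 0 0 0 0;0.45 -0.41 0.96 0 0 0 0;0.45 -0.41 0.96 0 0 0 0",
)

```text
t: 13.1
position: [0.4503, 0.1307, 0.2221]
ee_rot: [[0.979, 0.203, -0.0], [0.203, -0.979, 0.001], [0.0, -0.001, -1.0]]
ft_force: [-0.5, 0.5, -0.5]
opening: 0.0505
grasp_force: 0.0
```

apply_moves(
  moves="0.45 -0.41 0.96 0 0 0 0;0.45 -0.41 0.96 0 0 0 0;0.45 -0.41 0.96 0 0 0 0",
)

```text
t: 13.48
position: [0.434, 0.049, 0.2222]
ee_rot: [[0.979, 0.203, 0.0], [0.203, -0.979, 0.001], [0.0, -0.001, -1.0]]
ft_force: [0.5, 0.7, -1.0]
opening: 0.0504
grasp_force: 0.0
```

apply_moves(
  moves="0.45 -0.41 0.96 0.3 0 0 0;0.45 -0.41 0.96 0.3 0 0 0;0.45 -0.41 0.96 0.3 0 0 0;0.45 -0.41 0.96 0.3 0 0 0",
)

```text
t: 13.98
position: [0.4178, -0.0319, 0.1986]
ee_rot: [[0.979, 0.205, 0.001], [0.205, -0.979, 0.001], [0.001, -0.001, -1.0]]
ft_force: [-1.0, -0.1, -0.2]
opening: 0.0506
grasp_force: 0.0
```

```bash
python3 - <<'E'
from h import *
np.set_printoptions(precision=4,suppress=True)
import pickle
s=read_state();print(s["position"],s["joints"],s["ft_force"],s["opening"])
W=get_image("wrist");S=get_image("side")
pickle.dump((W,S),open("c.pkl","wb"))
cv2.imwrite("pics/m7.png",cv2.resize(W["pixels"][40:290,150:483],(800,600))[:,:,::-1])
E
```

```text
[ 0.4178 -0.0319  0.1986] [-21.0394 -15.9349 114.063    0.0515  81.8515  57.1153] [-0.9818 -0.0592 -0.2085] 0.050644435248520414
```

View pics/m7.png

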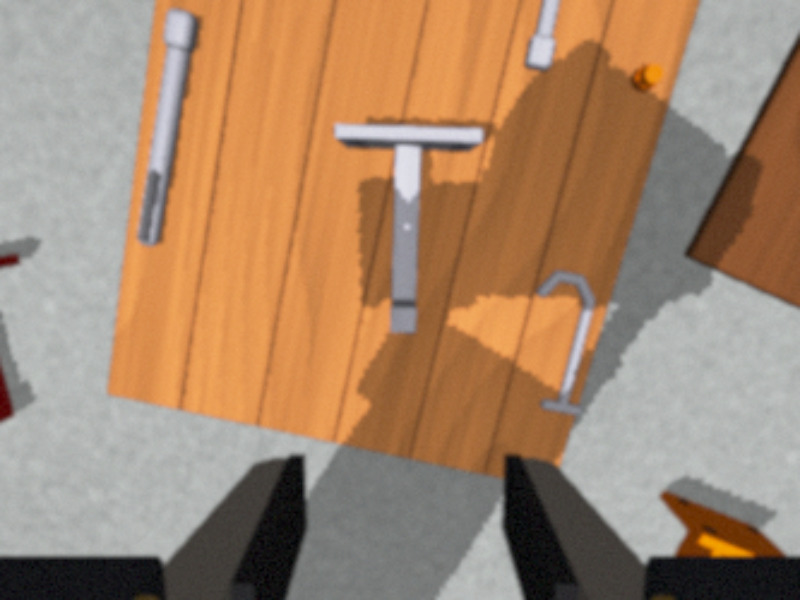

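Close view (crop px/2.4+offset): plate top outer edge runs (334,124) to (488,129), bar top (408,150) to (404,298), tail top centre (404,317). Next I compute the shift to the hook.

```bash
python3 - <<'E'
from h import *
import pickle
np.set_printoptions(precision=4,suppress=True)
W,S=pickle.load(open("c.pkl","rb"))
f=lambda x,y,z: onz(W,x/2.402+150,y/2.4+40,z)
a,b=f(334,124,.072),f(488,129,.072);t=f(404,317,.072);b1,b0=f(408,150,.046),f(404.5,298,.046)
print("plate",a,b,"tail",t,"bar",b1,b0)
pm=(a+b)/2; n=np.array([-(a-b)[1],(a-b)[0]]); print("yaw plate",np.degrees(np.arctan2(-(a-b)[0],(a-b)[1])),np.linalg.norm(a-b))
print("yaw bar",np.degrees(np.arctan2(*(b1-b0)[[1,0]])),"yaw pt",np.degrees(np.arctan2(*(pm-t)[[1,0]])),np.linalg.norm(pm-t))
d=(pm-t)/np.linalg.norm(pm-t); c=(pm+t)/2-d*.003; print("centre",c)
s=read_state(); R=s["ee_rot"]; print("tool shift mm",1e3*R.T@(np.r_[c[:2],.016]-s["position"]))
print("jig check", [proj(W,p) for p in ([*c[:2],.072],)])
E
```

```text
plate [0.5102 0.0192 0.072 ] [ 0.5218 -0.0458  0.072 ] tail [ 0.4349 -0.0272  0.072 ] bar [ 0.508  -0.0138  0.046 ] [ 0.44   -0.0264  0.046 ]
yaw plate 10.073377936816973 0.06594235422868552
yaw bar 10.499860752394964 yaw pt 9.736853480616286 0.08230163563223712
centre [ 0.4725 -0.0208  0.072 ]
tool shift mm [ 55.8297   0.1943 182.6811]
jig check [array([[319.5072, 136.6138]])]
```

apply_moves(
  moves="0.45 0.7 0 0.4 0 0 0.0036;0.45 0.7 0 0.75 0 0 0.0036;0.45 0.7 0 0.75 0 0 0.0036",
)

```text
t: 14.45
position: [0.4703, -0.0203, 0.136]
ee_rot: [[0.983, 0.183, -0.005], [0.183, -0.983, 0.002], [-0.005, -0.003, -1.0]]
ft_force: [-0.3, -0.1, 0.1]
opening: 0.0504
grasp_force: 0.0
```

apply_moves(
  moves="0.45 0 0 0.5 0 0 0;0.45 0 0 0.95 0 0 0;0.45 0 0 0.95 0 0 0",
)

```text
t: 14.82
position: [0.4703, -0.0212, 0.0616]
ee_rot: [[0.983, 0.182, -0.003], [0.182, -0.983, 0.001], [-0.003, -0.002, -1.0]]
ft_force: [0.1, -0.4, -1.0]
opening: 0.0505
grasp_force: 0.0
```

apply_moves(
  moves="0.45 0 0 0.3 0 0 0;0.45 0 0 0.5 0 0 0;0.45 0 0 0.5 0 0 0",
)

```text
t: 15.2
position: [0.4717, -0.0219, 0.0225]
ee_rot: [[0.983, 0.181, -0.001], [0.181, -0.983, 0.0], [-0.0, -0.0, -1.0]]
ft_force: [-0.8, -0.3, -0.0]
opening: 0.0506
grasp_force: 0.0
```

```bash
python3 - <<'E'
from h import *
s=read_state();print(s["position"],s["ft_force"],s["opening"],np.degrees(np.arctan2(s["ee_rot"][1,0],s["ee_rot"][0,0])))
S=get_image("side");W=get_image("wrist")
m=np.zeros((600,800,3),np.uint8)
m[:300]=cv2.resize(S["pixels"][190:265,260:460],(800,300));m[300:]=cv2.resize(W["pixels"][130:310,80:560],(800,300))
cv2.imwrite("pics/m8.png",m[:,:,::-1])
E
```

```text
[ 0.47170229 -0.02186764  0.02251636] [-0.81993993 -0.26553509 -0.00659487] 0.05064397121310618 10.454577417114887
```

View pics/m8.png

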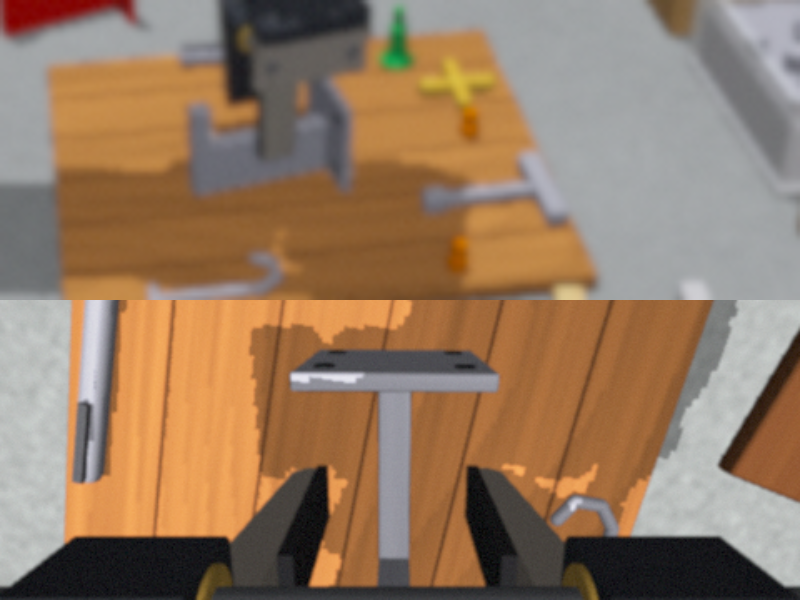

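The open fingers (crop 328 and 468) straddle the bar (395), clear of the wire hook and the gauge. I'll lower 5 mm and close.

apply_moves(
  moves="0.45 0 0 0.06 0 0 0;1 0 0 0.06 0 0 0;1 0 0 0.06 0 0 0;1 0 0 0.06 0 0 0;1 0 0 0.06 0 0 0;1 0 0 0.06 0 0 0;1 0 0 0.06 0 0 0",
  grip_force=50,
)

```text
t: 16.18
position: [0.4734, -0.0225, 0.0188]
ee_rot: [[0.983, 0.181, 0.003], [0.181, -0.983, -0.001], [0.003, 0.001, -1.0]]
ft_force: [-1.5, -0.4, 6.8]
opening: 0.0003
grasp_force: 3.4
```

apply_moves(
  moves="1 0 0 -0.1 0 0 0;1 0 0 -0.3 0 0 0;1 0 0 -0.6 0 0 0;1 0 0 -0.95 0 0 0;1 0 0 -0.95 0 0 0",
)

```text
t: 16.8
position: [0.474, -0.0226, 0.0962]
ee_rot: [[0.983, 0.181, 0.006], [0.181, -0.983, -0.002], [0.005, 0.003, -1.0]]
ft_force: [1.0, 0.1, 0.4]
opening: 0.0003
grasp_force: 0.0
```

The fingers shut fully (opening 0.3 mm), so the bar wasn't gripped. I've used all ten picture views, so I'll back off to the earlier viewing pose and measure numerically.

apply_moves(
  moves="0.45 0 0 -0.5 0 0 0;0.45 0 0 -1 0 0 0;0.45 -0.71 0 -1 0 0 -0.0036;0.45 -0.71 0 -1 0 0 -0.0036;0.45 -0.71 0 -1 0 0 -0.0036",
)

```text
t: 17.42
position: [0.4159, -0.0322, 0.1729]
ee_rot: [[0.979, 0.203, -0.0], [0.203, -0.979, 0.0], [0.0, -0.0, -1.0]]
ft_force: [-0.0, -0.4, -0.5]
opening: 0.0488
grasp_force: 0.0
```

apply_moves(
  moves="0.45 0 0 -0.3 0 0 0;0.45 0 0 -0.3 0 0 0;0.45 0 0 -0.3 0 0 0",
)

```text
t: 17.8
position: [0.4161, -0.0321, 0.1965]
ee_rot: [[0.979, 0.204, -0.001], [0.204, -0.979, 0.0], [-0.001, -0.001, -1.0]]
ft_force: [0.5, 0.3, -1.1]
opening: 0.0503
grasp_force: 0.0
```

```bash
python3 - <<'E'
from h import *
import pickle
np.set_printoptions(precision=4,suppress=True)
s=read_state();print(s["position"],s["ft_force"],s["opening"])
W=get_image("wrist");S=get_image("side");W0,S0=pickle.load(open("c.pkl","rb"))
pickle.dump((W,S),open("d.pkl","wb"))
print("f",W["fx"],"camz rel",ray(W,0,0)[0]-s["position"])
def hook(d,box):
    h=cv2.cvtColor(d["pixels"],cv2.COLOR_RGB2HSV);m=cv2.inRange(h,(0,0,0),(180,70,255))
    k=np.zeros_like(m);x0,y0,x1,y1=box;k[y0:y1,x0:x1]=m[y0:y1,x0:x1]
    for c in cv2.findContours(k,cv2.RETR_EXTERNAL,cv2.CHAIN_APPROX_NONE)[0]:
        if cv2.contourArea(c)>40: print("  ",cv2.contourArea(c),cv2.boundingRect(c),[np.round(v,1) for v in cv2.minAreaRect(c)])
for n,d,b in (("W0",W0,(230,80,410,200)),("W",W,(230,80,410,200)),("S0",S0,(295,200,360,250)),("S",S,(295,200,360,250))):
    print(n);hook(d,b)
diff=cv2.absdiff(S["pixels"],S0["pixels"]).max(2)>40
ys,xs=np.nonzero(diff[150:300,250:460]);print(len(xs),xs.min()+250 if len(xs) else 0,xs.max()+250 if len(xs) else 0)
E
```

```text
[ 0.4161 -0.0321  0.1965] [ 0.5156  0.3099 -1.1072] 0.05033478745193123
f 297.1450647524702 camz rel [0.069  0.0156 0.1975]
W0
   237.0 (374, 153, 24, 47) [array([388.7, 174.9]), array([46.2, 21.7]), np.float64(74.9)]
   387.5 (394, 147, 16, 53) [array([401.5, 173. ]), array([52., 15.]), np.float64(90.0)]
   1241.0 (289, 91, 63, 88) [array([318.9, 134.9]), array([62.1, 86.4]), np.float64(1.5)]
W
   247.0 (374, 151, 24, 49) [array([388.8, 174. ]), array([47.9, 22. ]), np.float64(75.3)]
   377.5 (394, 147, 16, 53) [array([401.5, 173. ]), array([52., 15.]), np.float64(90.0)]
   1282.0 (289, 89, 63, 88) [array([320. , 132.5]), array([87., 62.]), np.float64(90.0)]
S0
   867.5 (295, 200, 53, 39) [array([321., 219.]), array([38., 52.]), np.float64(90.0)]
S
   861.0 (295, 200, 54, 39) [array([321.5, 219. ]), array([38., 53.]), np.float64(90.0)]
3 299 300
```

```bash
python3 - <<'E'
from h import *
import pickle
np.set_printoptions(precision=4,suppress=True)
W,S=pickle.load(open("c.pkl","rb"))
f=lambda x,y:(x/2.402+150,y/2.4+40)
print("tail top",tri(W,f(404,317),S,(310,216.4)))
print("plate top -y corner",tri(W,f(486,131),S,(348,218)))
print("plate top +y corner",tri(W,f(336,128),S,(338.2,205.5)))
p=np.array([.4717,-.0219,.0225]);x=np.array([.983,.181,0]);y=np.array([.181,-.983,0])
print("in m8 tip seen at 328.75,229.5; predicted:")
for k in (.025,.034,.043):
  print(k,proj(S,p+y*k),proj(S,p+y*k+np.array([0,0,.02])))
print("bar bottom in side at center:",proj(S,[.4725-.181*0,-.0208-.006,.012]),proj(S,[.4725,-.0208,.046]))
E
```

```text
tail top (array([ 0.4366, -0.0276,  0.0716]), np.float64(0.0036354494269224347))
plate top -y corner (array([ 0.5231, -0.0457,  0.0691]), np.float64(0.0039569384548666636))
plate top +y corner (array([0.5118, 0.0186, 0.0629]), np.float64(0.004701598612642299))
in m8 tip seen at 328.75,229.5; predicted:
0.025 [[327.3239 236.1682]] [[327.3197 229.4135]]
0.034 [[328.6255 238.389 ]] [[328.6356 231.6097]]
0.043 [[329.946  240.6418]] [[329.9706 233.8379]]
bar bottom in side at center: [[324.4704 234.8061]] [[324.0126 221.9903]]
```

```bash
python3 - <<'E'
from h import *
import pickle
W,S=pickle.load(open("c.pkl","rb"))
for z in (.0702,.0802,.0902): print(z,proj(S,[.516,.2838-.01,z]), "seen ~322.5,147.6")
T,W2,S2=pickle.load(open("b.pkl","rb"))
# wrist: fixed camera geometry vs tips. m6: opening 28.5 tips inner edges px (292,232),(343,232); c: opening 50.6 crop (304,457),(505,457)
for d,p,R in ((W,np.array([.4178,-.0319,.1986]),np.array([[.979,.205,0],[.205,-.979,0],[0,0,-1.]])),):
  for o in (0,.01,.02,.025):
    q=[p+R@np.array([0.0,k*.0253,-o]) for k in (-1,1)]
    print(o,[proj(d,a).round(1).tolist() for a in q],"seen",304/2.402+150,505/2.402+150,457/2.4+40)
E
```

```text
0.0702 [[322.7537187 155.7307048]] seen ~322.5,147.6
0.0802 [[322.73219658 152.67906704]] seen ~322.5,147.6
0.0902 [[322.7104866  149.60079302]] seen ~322.5,147.6
0 [[[283.9, 226.0]], [[355.8, 226.0]]] seen 276.56119900083263 360.2414654454621 230.41666666666669
0.01 [[[282.2, 231.0]], [[357.6, 231.0]]] seen 276.56119900083263 360.2414654454621 230.41666666666669
0.02 [[[280.4, 236.5]], [[359.7, 236.6]]] seen 276.56119900083263 360.2414654454621 230.41666666666669
0.025 [[[279.4, 239.5]], [[360.7, 239.5]]] seen 276.56119900083263 360.2414654454621 230.41666666666669
```

Triangulation shows the hook is where I thought. Side and wrist views both put the real fingertips about 25 mm above the reported TCP, and the 6.8 N upward force fits the tips shutting on the bar's top edge (z 46 mm). I'll re-approach and go about 25 mm lower in force-checked steps.

apply_moves(
  moves="0.45 0.72 0 0.4 0 0 0.0036;0.45 0.72 0 0.75 0 0 0.0036;0.45 0.72 0 0.75 0 0 0.0036",
)

```text
t: 18.27
position: [0.47, -0.0196, 0.1342]
ee_rot: [[0.983, 0.182, -0.007], [0.182, -0.983, 0.002], [-0.007, -0.003, -1.0]]
ft_force: [0.2, -0.3, 0.4]
opening: 0.0507
grasp_force: 0.0
```

apply_moves(
  moves="0.45 0 0 0.5 0 0 0;0.45 0 0 0.95 0 0 0;0.45 0 0 0.95 0 0 0",
)

```text
t: 18.65
position: [0.4703, -0.0201, 0.0603]
ee_rot: [[0.983, 0.181, -0.004], [0.181, -0.983, 0.001], [-0.004, -0.002, -1.0]]
ft_force: [-0.5, 0.2, 0.2]
opening: 0.0505
grasp_force: 0.0
```

apply_moves(
  moves="0.45 0 0 0.3 0 0 0;0.45 0 0 0.5 0 0 0;0.45 0 0 0.5 0 0 0",
)

```text
t: 19.02
position: [0.4721, -0.0205, 0.0216]
ee_rot: [[0.983, 0.181, -0.001], [0.181, -0.983, 0.0], [-0.001, -0.0, -1.0]]
ft_force: [0.3, -0.9, 0.6]
opening: 0.0504
grasp_force: 0.0
```

apply_moves(
  moves="0.45 0 0 0.05 0 0 0;0.45 0 0 0.1 0 0 0;0.45 0 0 0.1 0 0 0",
)

```text
t: 19.4
position: [0.4723, -0.0205, 0.0134]
ee_rot: [[0.983, 0.181, -0.0], [0.181, -0.983, 0.0], [-0.0, -0.0, -1.0]]
ft_force: [-0.5, 0.4, 0.3]
opening: 0.0505
grasp_force: 0.0
```

apply_moves(
  moves="0.45 0 0 0.04 0 0 0;0.45 0 0 0.08 0 0 0;0.45 0 0 0.08 0 0 0",
)

```text
t: 19.77
position: [0.472, -0.0204, 0.0066]
ee_rot: [[0.983, 0.181, -0.001], [0.181, -0.983, 0.0], [-0.001, -0.0, -1.0]]
ft_force: [-0.1, 1.1, -1.0]
opening: 0.0507
grasp_force: 0.0
```

The reported z is now below the lid's top with no contact, which confirms the offset. Continuing down.

apply_moves(
  moves="0.45 0 0 0.04 0 0 0;0.45 0 0 0.07 0 0 0;0.45 0 0 0.07 0 0 0",
)

```text
t: 20.15
position: [0.4721, -0.0205, 0.0011]
ee_rot: [[0.983, 0.181, -0.001], [0.181, -0.983, 0.0], [-0.0, -0.0, -1.0]]
ft_force: [-1.0, -0.2, 0.3]
opening: 0.0507
grasp_force: 0.0
```

apply_moves(
  moves="0.45 0 0 0.03 0 0 0;0.45 0 0 0.05 0 0 0;0.45 0 0 0.05 0 0 0",
)

```text
t: 20.52
position: [0.4722, -0.0205, -0.0028]
ee_rot: [[0.983, 0.181, -0.0], [0.181, -0.983, 0.0], [-0.0, -0.0, -1.0]]
ft_force: [-0.9, -0.2, 0.3]
opening: 0.0505
grasp_force: 0.0
```

apply_moves(
  moves="0.45 0 0 0.03 0 0 0;0.9 0 0 0.03 0 0 0;1 0 0 0.03 0 0 0;1 0 0 0.03 0 0 0;1 0 0 0.03 0 0 0;1 0 0 0.03 0 0 0;1 0 0 0.03 0 0 0",
  grip_force=50,
)

```text
t: 21.4
position: [0.4725, -0.0207, -0.0049]
ee_rot: [[0.983, 0.181, 0.0], [0.181, -0.983, -0.0], [0.0, 0.0, -1.0]]
ft_force: [0.2, -0.4, -0.1]
opening: 0.0114
grasp_force: 50.0
```

Gripped: opening 11.4 mm, pad force 50 N. Lift, turn to the jig's yaw and carry over.

apply_moves(
  moves="1 0 0 -0.1 0 0 0;1 0 0 -0.3 0 0 0;1 0 0 -0.6 0 0 0;1 0 0 -1 0 0 0;1 0 0 -1 0 0 0",
)

```text
t: 22.02
position: [0.4749, -0.0213, 0.0781]
ee_rot: [[0.983, 0.181, 0.007], [0.181, -0.983, -0.002], [0.006, 0.003, -1.0]]
ft_force: [1.4, -0.2, -4.9]
opening: 0.0117
grasp_force: 50.0
```

apply_moves(
  moves="1 0 0 -0.2 0 0 0.02;1 0 0 -0.2 0 0 0.04;1 0 0 -0.2 0 0 0.0623;1 0 0 -0.2 0 0 0.0623",
)

```text
t: 22.52
position: [0.4713, -0.0202, 0.0897]
ee_rot: [[0.979, -0.206, -0.002], [-0.206, -0.979, 0.001], [-0.002, -0.0, -1.0]]
ft_force: [-0.1, -0.3, -4.7]
opening: 0.0115
grasp_force: 50.0
```

apply_moves(
  moves="1 0.19 0.48 0 0 0 0;1 0.375 0.963 0 0 0 0;1 0.375 0.963 0 0 0 0",
)

```text
t: 22.9
position: [0.4858, -0.1044, 0.0905]
ee_rot: [[0.978, -0.208, -0.0], [-0.208, -0.978, -0.0], [-0.0, 0.0, -1.0]]
ft_force: [-0.6, 0.0, -4.6]
opening: 0.0113
grasp_force: 50.0
```

apply_moves(
  moves="1 0.19 0.48 0 0 0 0;1 0.375 0.963 0 0 0 0;1 0.375 0.963 0 0 0 0",
)

```text
t: 23.28
position: [0.4991, -0.1853, 0.0906]
ee_rot: [[0.978, -0.208, -0.0], [-0.208, -0.978, -0.0], [-0.0, 0.0, -1.0]]
ft_force: [0.5, -0.2, -3.3]
opening: 0.0117
grasp_force: 50.0
```

apply_moves(
  moves="1 0.19 0.48 0 0 0 0;1 0.375 0.963 0 0 0 0;1 0.375 0.963 0 0 0 0;1 0.375 0.963 0 0 0 0",
)

```text
t: 23.78
position: [0.5119, -0.2634, 0.0901]
ee_rot: [[0.979, -0.206, -0.002], [-0.206, -0.979, 0.002], [-0.002, -0.002, -1.0]]
ft_force: [-1.2, 0.6, -5.2]
opening: 0.0116
grasp_force: 50.0
```

```bash
python3 - <<'E'
from h import *
import pickle
np.set_printoptions(precision=4,suppress=True)
s=read_state();print(s["position"],s["opening"],s["grasp_force"],s["ft_force"],"yaw",np.degrees(np.arctan2(s["ee_rot"][1,0],s["ee_rot"][0,0])))
W=get_image("wrist");S=get_image("side");T=get_image("top");pickle.dump((W,S,T),open("e.pkl","wb"))
def blobs(d,lo,hi,name,amin=60):
    m=cv2.inRange(cv2.cvtColor(d["pixels"],cv2.COLOR_RGB2HSV),lo,hi)
    for c in cv2.findContours(m,cv2.RETR_EXTERNAL,cv2.CHAIN_APPROX_NONE)[0]:
        if cv2.contourArea(c)>amin: print(name,cv2.contourArea(c),cv2.boundingRect(c),cv2.boxPoints(cv2.minAreaRect(c)).round(1).tolist(),cv2.approxPolyDP(c,3,True)[:,0].tolist())
blobs(W,(15,60,150),(35,200,255),"fenceW")
print([proj(W,p) for p in ([.5978,-.1971,.062],[.5639,-.3624,.062],[.6135,-.2006,.062])])
h=cv2.cvtColor(W["pixels"],cv2.COLOR_RGB2HSV)
for v in (60,80,90,100,110,120,130,140,150,160,180): print(v,[h[v,u].tolist() for u in (230,260,290,318,350,380)])
E
```

```text
[ 0.5119 -0.2634  0.0901] 0.011554009312051253 49.99801218509674 [-1.184   0.5777 -5.216 ] yaw -11.895556721282256
fenceW 86.5 (113, 263, 13, 36) [[108.5, 264.5], [117.19999694824219, 261.6000061035156], [128.39999389648438, 295.20001220703125], [119.69999694824219, 298.1000061035156]] [[113, 263], [115, 277], [121, 284], [116, 287], [120, 298], [125, 285], [116, 275], [120, 274]]
fenceW 203.5 (167, 211, 23, 57) [[160.6999969482422, 214.0], [171.89999389648438, 210.39999389648438], [190.1999969482422, 266.6000061035156], [179.0, 270.29998779296875]] [[170, 211], [167, 219], [173, 222], [167, 230], [172, 228], [171, 232], [176, 232], [171, 241], [176, 240], [179, 247], [175, 247], [181, 252], [178, 256], [174, 251], [174, 255], [175, 252], [184, 260], [178, 264], [179, 261], [189, 267]]
fenceW 572.0 (95, 195, 33, 81) [[93.5999984741211, 196.5], [104.5, 192.1999969482422], [136.3000030517578, 270.79998779296875], [125.5, 275.20001220703125]] [[95, 196], [126, 275], [125, 247], [116, 231], [119, 228], [115, 227], [102, 195]]
fenceW 104.5 (138, 186, 20, 43) [[136.89999389648438, 186.8000
[... 2738 characters left out ...]
95], [150, 3, 193]]
110 [[27, 81, 245], [26, 83, 245], [15, 123, 217], [15, 120, 214], [15, 124, 211], [16, 126, 209]]
120 [[29, 73, 245], [28, 72, 245], [15, 126, 216], [15, 126, 219], [15, 124, 205], [15, 124, 198]]
130 [[12, 168, 156], [12, 163, 100], [13, 175, 96], [13, 160, 94], [11, 168, 94], [12, 171, 94]]
140 [[12, 166, 152], [12, 162, 93], [13, 168, 94], [13, 169, 92], [10, 157, 96], [13, 174, 101]]
150 [[13, 170, 150], [12, 155, 92], [13, 156, 98], [12, 172, 92], [14, 178, 93], [13, 160, 99]]
160 [[12, 160, 151], [14, 156, 90], [13, 168, 94], [13, 162, 93], [10, 143, 96], [12, 159, 101]]
180 [[12, 165, 153], [125, 20, 77], [100, 10, 78], [105, 13, 79], [113, 13, 79], [120, 13, 79]]
```

```bash
python3 - <<'E'
from h import *
import pickle
np.set_printoptions(precision=4,suppress=True)
W,S,T=pickle.load(open("e.pkl","rb"))
s=read_state();R=s["ee_rot"];p=s["position"]
m=cv2.inRange(cv2.cvtColor(W["pixels"],cv2.COLOR_RGB2HSV),(15,60,150),(35,200,255))[90:140]
c=max(cv2.findContours(m,cv2.RETR_EXTERNAL,cv2.CHAIN_APPROX_NONE)[0],key=cv2.contourArea)[:,0]+[0,90]
us=np.arange(215,432);low=np.array([c[c[:,0]==u,1].max()+.5 for u in us]);k=np.polyfit(us,low,1)
l,r=209,436.5
A,B=onz(W,l,np.polyval(k,l),.062),onz(W,r,np.polyval(k,r),.062)
d=A-B;M=(A+B)/2;print("front edge",A,B,"mid",M,"len",np.linalg.norm(d),"yaw",np.degrees(np.arctan2(-d[0],d[1])))
h=cv2.cvtColor(W["pixels"],cv2.COLOR_RGB2HSV);g=cv2.inRange(h,(0,0,0),(180,75,255))
for v in range(150,200,3):
    xs=np.nonzero(g[v,220:420])[0]+220;print(v,len(xs),(xs.min(),xs.max()) if len(xs) else "",end=" | ")
print()
off=R.T@(M-p);print("fence mid rel TCP in tool mm",off*1e3)
E
```

```text
front edge [ 0.5948 -0.1987  0.062 ] [ 0.5623 -0.3625  0.062 ] mid [ 0.5786 -0.2806  0.062 ] len 0.16699935265930016 yaw -11.233157605358928
150 6 (np.int64(220), np.int64(419)) | 153 6 (np.int64(220), np.int64(419)) | 156 7 (np.int64(220), np.int64(419)) | 159 8 (np.int64(220), np.int64(419)) | 162 8 (np.int64(220), np.int64(419)) | 165 114 (np.int64(220), np.int64(419)) | 168 123 (np.int64(220), np.int64(419)) | 171 130 (np.int64(220), np.int64(419)) | 174 138 (np.int64(220), np.int64(419)) | 177 138 (np.int64(220), np.int64(419)) | 180 154 (np.int64(220), np.int64(419)) | 183 163 (np.int64(220), np.int64(419)) | 186 165 (np.int64(220), np.int64(419)) | 189 166 (np.int64(220), np.int64(419)) | 192 166 (np.int64(220), np.int64(419)) | 195 166 (np.int64(220), np.int64(419)) | 198 39 (np.int64(220), np.int64(419)) | 
fence mid rel TCP in tool mm [68.4877  2.937  28.5364]
```

apply_moves(
  moves="1 0 0.037 0.3 0 0 -0.0014;1 0 0.037 0.65 0 0 -0.0014;1 0 0.037 1 0 0 -0.0014;1 0 0.037 1 0 0 -0.0014",
)

```text
t: 24.42
position: [0.5097, -0.2656, 0.0085]
ee_rot: [[0.98, -0.198, -0.005], [-0.198, -0.98, 0.004], [-0.006, -0.003, -1.0]]
ft_force: [-0.3, 0.9, -5.4]
opening: 0.0118
grasp_force: 50.0
```

apply_moves(
  moves="1 0 0 0.07 0 0 0;1 0 0 0.13 0 0 0;1 0 0 0.13 0 0 0;1 0 0 0.13 0 0 0",
)

```text
t: 24.92
position: [0.5121, -0.2685, 0.0011]
ee_rot: [[0.98, -0.199, 0.001], [-0.199, -0.98, -0.0], [0.001, 0.0, -1.0]]
ft_force: [-0.4, -0.2, -4.1]
opening: 0.0117
grasp_force: 50.0
```

apply_moves(
  moves="1 0 0 0.02 0 0 0;1 0 0 0.04 0 0 0;1 0 0 0.04 0 0 0;1 0 0 0.04 0 0 0",
)

```text
t: 25.42
position: [0.5118, -0.2682, -0.0026]
ee_rot: [[0.98, -0.199, -0.0], [-0.199, -0.98, 0.0], [-0.0, -0.0, -1.0]]
ft_force: [0.3, 0.7, -4.8]
opening: 0.0114
grasp_force: 50.0
```

apply_moves(
  moves="1 0 0 0.012 0 0 0;1 0 0 0.025 0 0 0;1 0 0 0.025 0 0 0;1 0 0 0.025 0 0 0",
)

```text
t: 25.92
position: [0.5118, -0.2682, -0.0046]
ee_rot: [[0.98, -0.199, -0.0], [-0.199, -0.98, 0.0], [-0.0, -0.0, -1.0]]
ft_force: [-0.1, -0.2, -5.2]
opening: 0.0118
grasp_force: 50.0
```

apply_moves(
  moves="1 0 0 0.007 0 0 0;1 0 0 0.015 0 0 0;1 0 0 0.015 0 0 0;1 0 0 0.015 0 0 0",
)

```text
t: 26.42
position: [0.5119, -0.2683, -0.0049]
ee_rot: [[0.98, -0.199, -0.0], [-0.199, -0.98, -0.0], [-0.0, 0.0, -1.0]]
ft_force: [-4.2, 2.8, 5.4]
opening: 0.0117
grasp_force: 50.0
```

Standing on the board (fz went from −5 to +5 N). I'll ease off the downward pressure and advance towards the fence.

apply_moves(
  moves="1 0.06 0 -0.006 0 0 0;1 0.12 0 -0.006 0 0 0;1 0.18 0 -0.006 0 0 0;1 0.22 0 -0.006 0 0 0;1 0.22 0 -0.006 0 0 0",
)

```text
t: 27.05
position: [0.5297, -0.2722, -0.0049]
ee_rot: [[0.98, -0.199, 0.001], [-0.199, -0.98, -0.001], [0.001, 0.001, -1.0]]
ft_force: [-2.7, -0.3, 4.6]
opening: 0.0116
grasp_force: 50.0
```

apply_moves(
  moves="1 0.02 0 0 0 0 0;1 0.04 0 0 0 0 0;1 0.06 0 0 0 0 0;1 0.06 0 0 0 0 0;1 0.06 0 0 0 0 0",
)

```text
t: 27.68
position: [0.5335, -0.2729, -0.0049]
ee_rot: [[0.98, -0.199, -0.001], [-0.199, -0.98, -0.0], [-0.001, 0.0, -1.0]]
ft_force: [-6.7, 0.8, 5.8]
opening: 0.0114
grasp_force: 50.0
```

```bash
cat > st.py <<'E'
from h import *
import sys
np.set_printoptions(precision=4,suppress=True)
F=[];P=[]
s=read_state();R=s["ee_rot"];print("pos",s["position"],"F tool",R.T@s["ft_force"],"along",s["position"]@R[:,0],"M",s["moment"])
W=get_image("wrist")
m=cv2.inRange(cv2.cvtColor(W["pixels"],cv2.COLOR_RGB2HSV),(15,60,150),(35,200,255))[60:185,180:460]
c=max(cv2.findContours(m,cv2.RETR_EXTERNAL,cv2.CHAIN_APPROX_NONE)[0],key=cv2.contourArea)[:,0]+[180,60]
print("fence px box",cv2.boundingRect(c.astype(np.int32)))
# far (rear top) edge of the fence, z=.062
u0,u1=c[:,0].min()+8,c[:,0].max()-8
us=np.arange(u0,u1);top=np.array([c[c[:,0]==u,1].min()-.5 for u in us]);k=np.polyfit(us,top,1)
A,B=onz(W,u0,np.polyval(k,u0),.062),onz(W,u1,np.polyval(k,u1),.062);d=A-B
y=np.degrees(np.arctan2(-d[0],d[1]));print("rear edge along",(A+B)[:]/2@R[:,0],"yaw",y,"tool yaw",np.degrees(np.arctan2(R[1,0],R[0,0])),"lateral of ends from TCP",(R.T@(A-s["position"]))[1],(R.T@(B-s["position"]))[1])
E
python3 st.py; python3 - <<'E'
import sys;sys.path.insert(0,'.')
from h import *
import pickle
W,S,T=pickle.load(open("e.pkl","rb"))
x=np.array([.98,-.199,0])
print("ref rear edge along",(onz(W,207,104.5,.062)+onz(W,438,103.5,.062))/2@x)
E
```

```text
pos [ 0.5335 -0.2729 -0.0049] F tool [-6.7576  0.5162 -5.8117] along 0.5770722142209402 M [0.2308 0.9784 0.0122]
fence px box (180, 145, 280, 34)
rear edge along 0.63789245002842 yaw -11.458041024229312 tool yaw -11.466173685884142 lateral of ends from TCP -0.05661314071663476 0.05712386238241363
ref rear edge along 0.6368941790473163
```

apply_moves(
  moves="1 0.02 0 -0.005 0 0 0;1 0.04 0 -0.008 0 0 0;1 0.06 0 -0.008 0 0 0;1 0.06 0 -0.008 0 0 0;1 0.06 0 -0.008 0 0 0",
)

```text
t: 28.35
position: [0.5368, -0.2736, -0.0049]
ee_rot: [[0.98, -0.199, -0.004], [-0.199, -0.98, 0.001], [-0.004, 0.0, -1.0]]
ft_force: [-9.8, 1.4, 6.0]
opening: 0.0116
grasp_force: 50.0
```

```bash
python3 st.py
```

```text
pos [ 0.5368 -0.2736 -0.0049] F tool [-9.9498  0.5964 -5.988 ] along 0.5804329682057152 M [0.1508 1.4958 0.0461]
fence px box (180, 145, 280, 35)
rear edge along 0.6409619878937507 yaw -11.700934820971733 tool yaw -11.454617652989127 lateral of ends from TCP -0.056519911474421425 0.057138597703821715
```

apply_moves(
  moves="1 0 0 -0.006 0 0 0;1 0 0 -0.012 0 0 0;1 0 0 -0.012 0 0 0;1 0 0 -0.012 0 0 0",
)

```text
t: 28.9
position: [0.5368, -0.2735, -0.0049]
ee_rot: [[0.98, -0.199, -0.003], [-0.199, -0.98, 0.001], [-0.003, 0.0, -1.0]]
ft_force: [-6.7, -0.8, 0.4]
opening: 0.0116
grasp_force: 50.0
```

```bash
python3 st.py
```

```text
pos [ 0.5368 -0.2735 -0.0049] F tool [-6.4276  2.1196 -0.4185] along 0.5805018965980803 M [-0.1334  0.9922  0.0385]
fence px box (180, 145, 280, 35)
rear edge along 0.6410350701901975 yaw -11.641580565574055 tool yaw -11.467646769656369 lateral of ends from TCP -0.05655777587122222 0.057150524085470375
```

apply_moves(
  moves="1 0.02 0 -0.002 0 0 0;1 0.04 0 -0.004 0 0 0;1 0.06 0 -0.005 0 0 0;1 0.08 0 -0.006 0 0 0;1 0.08 0 -0.006 0 0 0;1 0.08 0 -0.006 0 0 0",
)

```text
t: 29.7
position: [0.5418, -0.2745, -0.0048]
ee_rot: [[0.98, -0.199, -0.006], [-0.199, -0.98, 0.002], [-0.006, -0.0, -1.0]]
ft_force: [-10.8, -0.3, 1.8]
opening: 0.0114
grasp_force: 50.0
```

```bash
python3 st.py
```

```text
pos [ 0.5418 -0.2745 -0.0048] F tool [-10.5563   2.4224  -1.7479] along 0.5855309882136502 M [-0.1696  1.5836  0.0295]
fence px box (180, 145, 280, 35)
rear edge along 0.646047008299623 yaw -11.67880717752482 tool yaw -11.45701390667949 lateral of ends from TCP -0.05648098187542689 0.057114982361202576
```

apply_moves(
  moves="1 0.015 0 -0.002 0 0.0005 0;1 0.03 0 -0.005 0 0.001 0;1 0.03 0 -0.005 0 0.001 0;1 0.03 0 -0.005 0 0.001 0;1 0.03 0 -0.005 0 0.001 0",
)

```text
t: 30.38
position: [0.5431, -0.2748, -0.0049]
ee_rot: [[0.98, -0.198, -0.002], [-0.198, -0.98, 0.001], [-0.002, -0.001, -1.0]]
ft_force: [-11.5, -1.0, 1.0]
opening: 0.0116
grasp_force: 50.0
```

```bash
python3 st.py
```

```text
pos [ 0.5431 -0.2748 -0.0049] F tool [-11.0624   3.2913  -1.0012] along 0.5868765537090052 M [-0.1992  2.0288  0.0301]
fence px box (180, 145, 280, 34)
rear edge along 0.647403232725368 yaw -11.670624474113668 tool yaw -11.447684307001932 lateral of ends from TCP -0.05658690364987368 0.05717411465644059
```

apply_moves(
  moves="1 0.006 0 0 0 0.0002 0;1 0.012 0 0 0 0.0003 0;1 0.012 0 0 0 0.0003 0;1 0.012 0 0 0 0.0003 0;1 0.012 0 0 0 0.0003 0;1 0.012 0 0 0 0.0003 0",
)

```text
t: 31.18
position: [0.5436, -0.2749, -0.0049]
ee_rot: [[0.98, -0.198, -0.001], [-0.198, -0.98, 0.001], [-0.001, -0.001, -1.0]]
ft_force: [-14.3, -0.8, 2.5]
opening: 0.0116
grasp_force: 50.0
```

```bash
python3 st.py; python3 - <<'E'
from h import *
import pickle
W=get_image("wrist");S=get_image("side");T=get_image("top")
h=cv2.cvtColor(W["pixels"],cv2.COLOR_RGB2HSV)
f=cv2.inRange(h,(15,60,150),(35,200,255))
for v in (150,155,160,165,170): 
    xs=np.nonzero(f[v,100:540])[0]+100; print(v,xs.min(),xs.max(),len(xs))
g=cv2.inRange(h,(0,0,0),(180,75,255))
for v in (172,178,184,188,192):
    xs=np.nonzero(g[v,230:410])[0]+230; print("grey",v,len(xs),xs.min() if len(xs) else 0,xs.max() if len(xs) else 0)
W0,S0=pickle.load(open("c.pkl","rb"))
d=(cv2.absdiff(S["pixels"],S0["pixels"]).max(2)>50).astype(np.uint8)
for c in cv2.findContours(d,cv2.RETR_EXTERNAL,cv2.CHAIN_APPROX_NONE)[0]:
    if cv2.contourArea(c)>15: print("diff side",cv2.boundingRect(c))
t0=cv2.imread("pics/top0.png")[:,:,::-1]
d=(cv2.absdiff(T["pixels"],np.ascontiguousarray(t0)).max(2)>60).astype(np.uint8)
for c in cv2.findContours(d,cv2.RETR_EXTERNAL,cv2.CHAIN_APPROX_NONE)[0]:
    if cv2.contourArea(c)>15: print("diff top",cv2.boundingRect(c))
E
```

```text
pos [ 0.5436 -0.2749 -0.0049] F tool [-13.8749   3.6156  -2.5203] along 0.5873356459121228 M [-0.1096  2.3747  0.0384]
fence px box (180, 145, 280, 34)
rear edge along 0.6478297943943785 yaw -11.657534336767352 tool yaw -11.437977753873962 lateral of ends from TCP -0.05659878735574139 0.05719970096955739
150 122 507 375
155 123 506 381
160 124 505 374
165 125 504 375
170 126 504 373
grey 172 1 233 233
grey 178 0 0 0
grey 184 153 242 394
grey 188 153 242 394
grey 192 153 242 394
diff side (386, 353, 53, 12)
diff side (416, 326, 11, 18)
diff side (421, 312, 5, 8)
diff side (440, 299, 6, 12)
diff side (437, 288, 8, 10)
diff side (145, 287, 11, 7)
diff side (360, 284, 17, 27)
diff side (412, 283, 6, 14)
diff side (283, 276, 61, 44)
diff side (328, 268, 39, 12)
diff side (235, 268, 43, 28)
diff side (406, 261, 6, 10)
diff side (307, 245, 8, 11)
diff side (190, 235, 76, 30)
diff side (307, 204, 61, 62)
diff side (204, 202, 102, 36)
diff side (153, 196, 54, 35)
diff side (350, 142, 73, 202)
diff side (336, 128, 20, 16)
diff side (43, 126, 45, 57)
diff side (375, 124, 58, 60)
diff side (375,
[... 399 characters left out ...]
, 167)
diff side (183, 0, 9, 9)
diff side (166, 0, 13, 39)
diff side (90, 0, 51, 41)
diff top (312, 387, 6, 13)
diff top (316, 370, 44, 30)
diff top (255, 357, 36, 43)
diff top (294, 345, 37, 39)
diff top (469, 343, 171, 57)
diff top (231, 330, 50, 48)
diff top (264, 324, 26, 22)
diff top (214, 317, 42, 47)
diff top (398, 303, 20, 6)
diff top (326, 290, 142, 110)
diff top (288, 285, 10, 6)
diff top (360, 280, 15, 7)
diff top (381, 279, 62, 21)
diff top (307, 274, 54, 83)
diff top (422, 254, 43, 43)
diff top (252, 239, 77, 64)
diff top (330, 213, 18, 44)
diff top (419, 210, 16, 18)
diff top (339, 186, 42, 69)
diff top (426, 165, 19, 17)
diff top (427, 126, 110, 94)
diff top (458, 120, 34, 26)
```

```bash
python3 - <<'E'
from h import *
import pickle
np.set_printoptions(precision=2,suppress=True)
S=get_image("side");S0=pickle.load(open("c.pkl","rb"))[1];W0=pickle.load(open("e.pkl","rb"))[0];W=get_image("wrist")
x=np.array([.9796,-.2009,0])
c0=np.array([.5639,-.3624,.062])
p0=proj(S,c0)[0];J=proj(S,c0+x*.012)[0]-p0;print("corner px",p0,"12mm ->",J)
def ym(d,u0,u1,v):
    h=cv2.cvtColor(d["pixels"],cv2.COLOR_RGB2HSV);m=cv2.inRange(h,(15,60,130),(35,200,255))
    xs=np.nonzero(m[v,u0:u1])[0]+u0;return (xs.min(),xs.max()) if len(xs) else None
for v in range(315,345,4): print(v,ym(S0,385,440,v),ym(S,385,440,v))
F=np.mean([read_state()["ft_force"] for _ in range(3)],0);print(F)
# wrist refs: rear & front edges
def edges(W,r):
    h=cv2.cvtColor(W["pixels"],cv2.COLOR_RGB2HSV);m=cv2.inRange(h,(15,60,150),(35,200,255));o=[]
    for u in (240,300,320,340,400):
        ys=np.nonzero(m[r[0]:r[1],u])[0]+r[0];o.append([1e3*(onz(W,u,ys.min()-.5,.062)@x),1e3*(onz(W,u,ys.max()+.5,.062)@x)])
    return np.array(o)
print(edges(W0,(95,135)),edges(W,(140,182)),sep="\n")
E
```

```text
corner px [407.56 324.47] 12mm -> [7.04 0.27]
315 (np.int64(406), np.int64(414)) (np.int64(413), np.int64(420))
319 (np.int64(406), np.int64(415)) (np.int64(413), np.int64(421))
323 (np.int64(407), np.int64(415)) (np.int64(414), np.int64(422))
327 (np.int64(408), np.int64(417)) (np.int64(415), np.int64(422))
331 (np.int64(408), np.int64(415)) (np.int64(414), np.int64(421))
335 (np.int64(408), np.int64(415)) (np.int64(414), np.int64(421))
339 (np.int64(407), np.int64(413)) (np.int64(413), np.int64(420))
343 (np.int64(406), np.int64(413)) (np.int64(413), np.int64(419))
[-14.21  -0.19   3.44]
[[637.87 622.5 ]
 [637.63 623.68]
 [637.55 622.89]
 [638.15 623.52]
 [637.23 623.28]]
[[648.62 633.71]
 [648.25 633.77]
 [648.28 634.25]
 [648.3  634.27]
 [648.36 634.33]]
```

apply_moves(
  moves="1 0 0 -0.004 0 0 0;1 0 0 -0.008 0 0 0;1 0.003 0 -0.008 0 0 0;1 0.003 0 -0.008 0 0 0;1 0.003 0 -0.008 0 0 0;1 0.003 0 -0.008 0 0 0",
)

```text
t: 32.22
position: [0.5437, -0.2749, -0.0049]
ee_rot: [[0.98, -0.198, -0.001], [-0.198, -0.98, 0.001], [-0.001, -0.001, -1.0]]
ft_force: [-12.8, -2.0, -0.9]
opening: 0.0118
grasp_force: 50.0
```

```bash
python3 st.py; python3 st.py
```

```text
pos [ 0.5437 -0.2749 -0.0049] F tool [-12.1375   4.4695   0.9266] along 0.5874858392043896 M [-0.2789  2.1366 -0.0264]
fence px box (180, 145, 280, 34)
rear edge along 0.6479934325866198 yaw -11.655935930371289 tool yaw -11.445878665299393 lateral of ends from TCP -0.05662658571967588 0.05718629626196997
pos [ 0.5438 -0.2749 -0.0049] F tool [-12.155    4.7225   1.7966] along 0.5874815105941779 M [-0.3183  2.0932  0.0359]
fence px box (180, 145, 280, 34)
rear edge along 0.6479810020491218 yaw -11.67071303431029 tool yaw -11.441538809683925 lateral of ends from TCP -0.05660771454117698 0.057205258487426636
```

apply_moves(
  moves="1 0 0.002 0.002 0 0 0;1 0 0.004 0.002 0 0 0;1 0 0.004 0.002 0 0 0;1 0 0.004 0.002 0 0 0;1 0 0.004 0.002 0 0 0;1 0 0.004 0.002 0 0 0",
)

```text
t: 33.08
position: [0.5438, -0.2749, -0.0049]
ee_rot: [[0.98, -0.198, -0.001], [-0.198, -0.98, 0.001], [-0.001, -0.001, -1.0]]
ft_force: [-13.1, -0.8, -0.0]
opening: 0.0117
grasp_force: 50.0
```

```bash
python3 st.py
```

```text
pos [ 0.5438 -0.2749 -0.0049] F tool [-12.6576   3.4093   0.0553] along 0.5874919346413219 M [-0.0684  2.0749  0.0337]
fence px box (180, 145, 280, 34)
rear edge along 0.6479825508422842 yaw -11.671071094110626 tool yaw -11.441168000781142 lateral of ends from TCP -0.05661259590009804 0.05718451451504037
```

```bash
python3 -c "
from cell import *
print(job_done())"
```

```text
the job is handed in; nothing more can be done
None
```

I swung the feeder lever to its stop and it sprang back. The steel hook is standing on the board, held against the fence between the strips, with the fence pushed back about 11 mm of its 24 mm. By the spring figures that is about 9–10 N; the wrist reads about 12.7 N along the push, the rest probably friction on the board. I did not touch the other things on the lid, but I made no final check of them.

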